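# Set up the fume hood at the soldering bench

## Task

Get the soldering corner ready: swing the fume hood out over the soldering brick until its arm clicks fully home in its end detent, and set the lever of the duct damper to half open. Let go of both and do not disturb the bowl on the brick or the other things on the bench.

Things in the scene. Friction and masses are not known exactly. Their poses are not given: they have to be found in the camera images.
- extractor: Fixed fume extractor stand: upright aluminium duct post (50 mm diameter, foot 110 mm) with a dark steel disc (170 mm diameter) 122 to 130 mm up. Origin: centre of the foot on the bench; z up. Folded (joint hood_arm = 0) the arm points along this body's +y; swung out (1.4) nearly along its -x. Place and yaw vary (it may stand left or right).
- hood_arm (a joint): Swing angle of the hood arm about the post's vertical axis, rad. 0 = folded stop; grows counter-clockwise seen from above; hard stop at 1.40, the seated end. An over-centre spring resists up to 1.05 (rising from 1.5 to 5.6 N at the knob) and folds the arm back if let go before about 0.95; past about 1.15 it snaps the arm to the stop at 1.40 and holds it there (5 N to pull it off).
- hood_hinge (a point): Point on the vertical hinge axis of the hood arm, at the arm tube's height, 190 mm above the bench.
- hood_knob (a point): Upright round dark wooden grip on top of the hood (26 mm diameter, 223 to 275 mm above the bench); the point is on its axis at 250 mm height, 140 mm from the hinge axis. The hood below is an aluminium bell at the end of the arm tube (36 mm diameter): neck 48 mm diameter with its top at 213 mm, mouth 96 mm diameter at 130 mm.
- latch_tip (a point): End of the short steel latch bar on the arm's tail, across the post from the hood, 75 mm from the hinge axis and 182 mm high. It swings between two brass stop pins on the dark disc; a spring rod under it runs to a brass swivel block on the disc. Seated, the bar lies against the pin on the far side from where it starts.
- damper: Fixed damper: low aluminium duct (64 mm diameter, top at 80 mm, 214 mm long) along this body's y, rising from the bench at both ends. On it a round grey index plate (120 mm diameter, top at 89 mm) with three black marks 45 degrees apart: closed, half open, open. Origin: on the bench under the lever's axis; z up. Place and yaw vary.
- damper_lever (a joint): Damper lever angle about its vertical axis, rad. 0 = closed: lever across the duct, pointing along the damper body's -x; grows clockwise seen from above; 1.57 = fully open: lever along the duct, pointing along +y. Half open is 0.785 (45 degrees), over the middle mark. Stiff: stays where left (about 2.5 N at the grip point).
- lever_axis (a point): Point on the lever's vertical turning axis, 122 mm above the bench.
- lever_grip (a point): Grip point on the dark flat steel lever, 80 mm from its axis, 122 mm above the bench. The lever is a bar 14 mm wide and 22 mm high (111 to 133 mm above the bench) reaching from 11 mm behind the axis to 107 mm before it, free space underneath beyond the index plate.
- brick: Fixed pale soldering brick, 110 x 110 x 30 mm, where the hood ends up. Origin: centre of its underside.
- bowl: Bystander: loose silver bowl on the brick, 76 mm across, 40 mm high. Origin: centre of its underside.
- goblet: Bystander: loose silver goblet, 68 mm across, 125 mm high. Origin: centre of its underside.
- jar: Bystander: loose amber glass jar, 76 mm across, 95 mm high. Origin: centre of its underside.
- hammer: Bystander: loose hammer lying on the bench, 240 mm long along its x, head to +x. Origin: underside, middle of its length.

How it is judged:
By the outcome, as a careful person would: the job done as asked, in the order asked, and still so for the second after the job is handed in, with the robot touching nothing.
It also fails if it takes over 58 s, if anything falls off the work surface, if the arm or the gripper's body presses on something with over 40 N, if the wrist force passes 120 N, or if a joint passes its speed limit or range.

## Robot

A 6-joint arm with a two-finger parallel gripper is mounted at the origin on the work surface. World frame = base frame: x ahead of the robot, y to its left, z up, the work surface at z = 0. Lengths are in m, angles in rad, forces in N, time in s.
With the tool pointing down it reaches from about 0.3 to 0.775 m from the base axis. Payload 14.6 kg.
Tool frame: the origin (TCP) lies midway between the tips of the shut fingers; the grasp point (between the pads) lies 19 mm behind it (tcp_to_grasp is the distance from the TCP to the grasp point, in m); z points along the fingers, y is the line along which they close (so a half turn about z gives the same grasp; the last joint's range is limited). The gripper opens to 94 mm and grips with 3 to 60 N. Pads are 16 mm wide; open, the fingers measure 119 mm over their backs; the gripper's body (75 mm by 177 mm) begins 78 mm behind the grasp point.
Start: joints at [1.236, 0.3, 1.521, -0, 1.321, -0.067], TCP at [0.146, 0.53, 0.205] pointing down, gripper open.
Joint ranges: [-3.03, 3.03], [-0.79, 2.21], [0.23, 2.52], [-1.04, 4.18], [0, 3.07], [-2.55, 2.55]. Speed limits (rad/s): [2.22, 2.22, 2.57, 3.14, 3.14, 3.14].

## Interface

Orientations are given as [roll, pitch, yaw] about the fixed x, y, z axes, in that order (R = Rz(yaw) Ry(pitch) Rx(roll)).
In Python, from station import * gives the robot as it stands.
- The arm moves only by the tool send_rows, never from a script. Its argument "motion" is a list of rows, each a list of 3 entries, a list of its own where there are three numbers: the shift along the tool's x, y, z in units of 0.03 m (1.0 is 0.03 m), then the turn, a rotation vector about the tool's x, y, z in units of 0.12 rad (1.0 is 0.12 rad), then the opening, from -1 (shut) to 1 (fully open). In form: [[[x, y, z], [rx, ry, rz], grip], ...]. A call has 1 to 12 rows; each row shifts and turns the commanded pose from where the row before left it, along the tool's axes as they then stand; what a row does not reach is not made up. A row lasts 1/10 s, in which the tool goes at most 50 mm and 8.59 degrees, less where a joint would pass 70% of its speed; a pose out of reach is approached as far as the arm can. A call with a number of a shift or a turn outside -1 to 1 is refused whole. A call with a gripper value outside its range is refused whole. The fingers move at their own pace and stop on an object; "squeeze" is the grip in N (left out, the last holds). Time passes only in rows, so rows that do not move let the fingers close. It gives the time, the measured TCP pose, the force, the opening and the grip force at its end, in the units of the state.
- get_obs(): the state, without advancing time (a new reading comes with each control period).
- camera(name): name is "side" or "top"; returns a dict with "pixels" (400x640x3 uint8, red, green, blue), "depth" (400x640 float32, m along the optical axis (not along the pixel's ray), 0 where there is no reading), "fx", "fy", "cx", "cy" (pixels), "rvec" (rotation vector, rad) and "tvec" (3), from world to camera coordinates, as OpenCV has them. Camera axes: x right, y down, z forward; pixel columns grow to the right and rows downward; lengths in m; the calibration is good to about 2 mm. A picture is of the moment at which its call begins.
- hand_in(): hands the job in; it is judged then, once.
The state is a dict: "time_s": time; "qpos": joint angles; "joint_vel": joint speeds; "tau": joint torques, N m; "ee_pos": TCP position; "eef_rot": TCP orientation; "force": force on the tool from outside, world axes, zero at the start; "moment": the same for the moment, N m; "grip_width": finger opening in m; "grip_force": force on a finger pad.
Only numpy, scipy, OpenCV 4.12 (cv2) and the standard library are available. Lean on these libraries where they do the work, as an engineer would, in place of code of your own. Each camera call takes 0.05 s, during which the arm holds its last target. There are 200 camera calls.

## Working session

There is one attempt and no reset: what is moved stays moved. The work goes in short steps, Python scripts to look and compute and a tool call to move; the robot and the scene stay as the last step left them, time stands still between calls to the robot, and variables do not carry over. Pictures are saved under pics/ and viewed, at most 10 in all, crops included, and the job is handed in when it is done.

Besides the shell and the picture viewer there is one more tool, called after "Request:" in YAML: its name, and indented under it one key for each argument. send_rows: Moves the arm, as the interface text tells. Its arguments: {"type":"object","properties":{"motion":{"type":"array"},"squeeze":{"type":"number"}},"required":["motion"]}

```bash
mkdir -p pics; python3 - <<'E'
from station import *
import cv2,numpy as np
for n in("top","side"):
    c=camera(n); cv2.imwrite(f"pics/{n}0.png",c["pixels"][...,::-1]); np.savez(f"pics/{n}0.npz",**c)
    R=cv2.Rodrigues(np.array(c["rvec"]))[0]; print(n,-R.T@c["tvec"],R.round(2).tolist(),c["fx"])
o=get_obs();print(o)
E
```

```text
top [ 0.40624712 -0.00666303  1.47899946] [[0.01, -1.0, -0.01], [-0.99, -0.01, -0.12], [0.12, 0.01, -0.99]] 408.65296360432467
side [ 0.06021319 -0.68830929  1.22634472] [[0.82, -0.57, -0.01], [-0.45, -0.63, -0.63], [0.36, 0.52, -0.78]] 436.06674070368126
{'time_s': 0.1, 'qpos': array([ 1.23643967e+00,  3.00398399e-01,  1.52149890e+00, -4.66549327e-05,
        1.32068705e+00, -6.66126324e-02]), 'joint_vel': array([-0.00091239, -0.00154201, -0.00258308, -0.00082467,  0.00124585,
        0.00013458]), 'tau': array([ 1.27501189e-03, -5.32636642e+01, -3.53288519e+01,  7.09975557e-02,
        2.35109363e-02, -8.42828194e-05]), 'ee_pos': array([0.14545352, 0.53018497, 0.20496097]), 'eef_rot': array([-3.14060016e+00, -2.09185459e-05,  2.87386019e+00]), 'force': array([0.34474187, 0.37809562, 1.01071616]), 'moment': array([ 0.04234005,  0.02704568, -0.02665139]), 'grip_force': 0.0, 'grip_width': 0.09376294567536417}
```

View pics/top0.png

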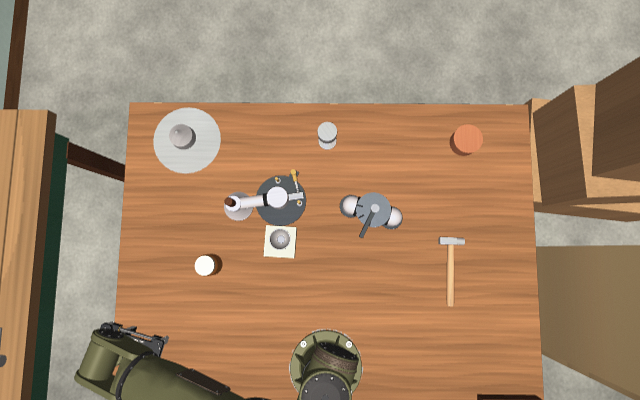

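View pics/side0.png

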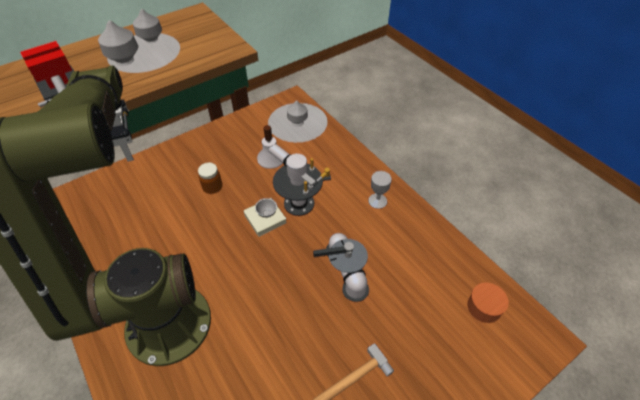

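The top view shows the post at about (277,198), the folded hood's knob at (232,203), the brick and bowl at (280,240), and the damper axis at (375,209) with its lever end at (362,236). The jar is at (205,265), the goblet at (327,133) and the hammer at (450,270). I'll zoom in and measure next.

```bash
cat >h.py <<'E'
import numpy as np,cv2
def load(f):
    c=dict(np.load(f)); c["R"]=cv2.Rodrigues(c["rvec"])[0]; c["o"]=-c["R"].T@c["tvec"]; return c
def rays(c,uv):
    uv=np.atleast_2d(uv).astype(float)
    d=np.c_[(uv[:,0]-c["cx"])/c["fx"],(uv[:,1]-c["cy"])/c["fy"],np.ones(len(uv))]
    return d@c["R"]
def onplane(c,uv,z):
    d=rays(c,uv); return c["o"]+d*((z-c["o"][2])/d[:,2])[:,None]
def cloud(c):
    v,u=np.mgrid[:400,:640]; P=c["o"]+rays(c,np.c_[u.ravel(),v.ravel()])*c["depth"].reshape(-1,1)
    P[c["depth"].ravel()==0]=np.nan; return P.reshape(400,640,3)
E
python3 - <<'E'
from h import *
t=load("pics/top0.npz");s=load("pics/side0.npz")
a=cv2.resize(t["pixels"][160:290,190:420],None,fx=3.4,fy=3.4,interpolation=cv2.INTER_CUBIC)[...,::-1]
cv2.imwrite("pics/topz.png",a)
for n,c,(u0,u1,v0,v1) in(("top",t,(190,420,160,280)),("side",s,(190,400,110,310))):
    P=cloud(c);m=np.zeros((400,640),bool);m[v0:v1,u0:u1]=1
    rgb=c["pixels"].astype(int);mx=rgb.max(2);sat=mx-rgb.min(2);z=P[...,2]
    def rep(k,M):
        M=M&m; q=P[M]; 
        if len(q): print(n,k,len(q),"mean",q.mean(0).round(4),"min",q.min(0).round(3),"max",q.max(0).round(3))
    rep("knobtop",(z>.268)&(z<.285))
    rep("knob",(z>.222)&(z<.285))
    # lever: z .125-.14, dark
    L=(z>.128)&(z<.139)&(mx<110)&(P[...,1]<-.05)
    rep("lever",L)
    q=P[L&m][:,:2]
    if len(q)>5:
        w,V=np.linalg.eigh(np.cov(q.T));d=V[:,1];pr=(q-q.mean(0))@d
        print(" dir",d,np.degrees(np.arctan2(d[1],d[0])),"ends",q.mean(0)+d*pr.min(),q.mean(0)+d*pr.max())
    rep("plate",(abs(z-.089)<.004)&(P[...,1]<-.03))
    rep("disc",(abs(z-.130)<.004)&(P[...,1]>-.0)&(mx<90))
    rep("posttop",(z>.19)&(z<.221)&(P[...,1]>.0))
    rep("brick",(abs(z-.03)<.006)&(mx>170))
    rep("bowl",(z>.05)&(z<.08)&(P[...,0]<.43)&(P[...,1]>0))
E
```

```text
top knobtop 58 mean [0.5443 0.2935 0.2745] min [0.532 0.282 0.27 ] max [0.555 0.306 0.28 ]
top knob 300 mean [0.5584 0.1959 0.2363] min [0.532 0.124 0.222] max [0.597 0.306 0.28 ]
top lever 110 mean [ 0.4864 -0.13    0.1327] min [ 0.444 -0.156  0.128] max [ 0.53  -0.106  0.139]
 dir [-0.89839253  0.43919343] 153.9475700021885 ends [ 0.52767653 -0.15023768] [ 0.4451039  -0.10987074]
top plate 669 mean [ 0.5422 -0.1578  0.0888] min [ 0.482 -0.215  0.085] max [ 0.6   -0.089  0.093]
top disc 45 mean [0.5743 0.1354 0.1293] min [0.481 0.074 0.127] max [0.653 0.227 0.133]
top posttop 541 mean [0.5517 0.2268 0.2098] min [0.521 0.123 0.191] max [0.598 0.316 0.221]
top brick 592 mean [0.4258 0.1669 0.0301] min [0.374 0.113 0.024] max [0.487 0.223 0.036]
top bowl 182 mean [0.378  0.2924 0.0649] min [0.312 0.129 0.051] max [0.43  0.429 0.078]
side knobtop 43 mean [0.5421 0.2914 0.2743] min [0.531 0.279 0.268] max [0.554 0.305 0.279]
side knob 366 mean [0.4867 0.1619 0.2361] min [ 0.081 -0.096  0.222] max [0.595 0.305 0.279]
side lever 146 mean [ 0.4868 -0.133   0.1334] min [ 0.443 -0.17   0.128] max [ 0.54  -0.108  0.138]
 dir [-0.88472643  0.46611065] 152.21787472908983 ends [ 0.54366639 -0.16293485] [ 0.444161   -0.11051127]
side plate 719 mean [ 0.5379 -0.1646  0.0896] min [ 0.075 -0.233  0.085] max [ 0.6   -0.032  0.093]
side disc 790 mean [0.5472 0.1425 0.1308] min [0.48  0.07  0.126] max [0.663 0.241 0.134]
side posttop 485 mean [0.5447 0.2169 0.2081] min [0.123 0.007 0.19 ] max [0.588 0.316 0.221]
side brick 455 mean [0.4172 0.1544 0.0309] min [0.373 0.113 0.024] max [0.485 0.224 0.036]
side bowl 238 mean [0.3653 0.3151 0.0655] min [0.31  0.127 0.05 ] max [0.43  0.422 0.08 ]
```

View pics/topz.png

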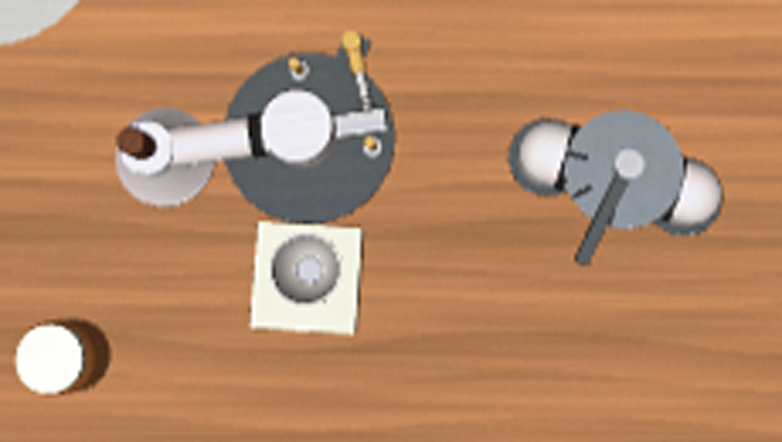

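The crop shows the post cap at crop pixel (298,126), the knob at (135,142), the damper hub at (629,163) with the lever pointing to (583,260), and two open marks at (577,155) and (583,190). I'll fit circles for the hinge and the lever axis.

```bash
python3 - <<'E'
from h import *
for n in("top","side"):
    c=load(f"pics/{n}0.npz");P=cloud(c);z=P[...,2];x=P[...,0];y=P[...,1]
    def circ(k,M,zz):
        M=M.astype(np.uint8);cn=max(cv2.findContours(M,0,cv2.CHAIN_APPROX_NONE)[0],key=len)[:,0]
        p=onplane(c,cn,zz).astype(np.float32)[:,:2];(cx,cy),r=cv2.minEnclosingCircle(p)
        A=np.c_[2*p,np.ones(len(p))];s=np.linalg.lstsq(A,(p**2).sum(1),rcond=None)[0]
        print(n,k,M.sum(),"enc",(round(cx,4),round(cy,4),round(r,4)),"fit",s[:2].round(4),(s[2]+s[0]**2+s[1]**2)**.5, "med z",np.nanmedian(z[M>0]))
    near=lambda a,b,r:np.hypot(x-a,y-b)<r
    circ("cap",near(.572,.149,.04)&(z>.222),.23)
    circ("knobtop",near(.543,.292,.03)&(z>.266),.275)
    circ("plate",near(.542,-.158,.075)&(z>.083),.089)
    circ("hub",near(.54,-.158,.03)&(z>.134),.137)
    g=c["pixels"].astype(int).max(2)
    circ("jar",near(.38,.36,.13)&(z>.085),.095)
    circ("bowl",near(.43,.165,.05)&(z>.045),.07)
    pk=near(.542,-.158,.058)&(abs(z-.089)<.006)&(g<75)
    q=P[pk]; a=np.degrees(np.arctan2(q[:,1]+.158,q[:,0]-.542));print("marks",np.c_[q[:,:2].round(3),a.round(0),np.hypot(q[:,0]-.542,q[:,1]+.158).round(3)].tolist()[:40])
E
```

```text
Traceback (most recent call last):
cv2.error: OpenCV(4.12.0) /io/opencv/modules/imgproc/src/shapedescr.cpp:201: error: (-215:Assertion failed) count >= 0 && (depth == CV_32F || depth == CV_32S) in function 'minEnclosingCircle'
```

```bash
python3 - <<'E'
from h import *
for n in("top","side"):
    c=load(f"pics/{n}0.npz");P=cloud(c);z=P[...,2];x=P[...,0];y=P[...,1]
    def circ(k,M,zz):
        M=M.astype(np.uint8);cn=max(cv2.findContours(M,0,cv2.CHAIN_APPROX_NONE)[0],key=len)[:,0]
        p=np.ascontiguousarray(onplane(c,cn,zz)[:,:2],dtype=np.float32);(cx,cy),r=cv2.minEnclosingCircle(p)
        A=np.c_[2*p,np.ones(len(p))];s=np.linalg.lstsq(A,(p**2).sum(1),rcond=None)[0]
        print(n,k,M.sum(),"enc",(round(cx,4),round(cy,4),round(r,4)),"fit",s[:2].round(4),round((s[2]+s[0]**2+s[1]**2)**.5,4), "med z",np.nanmedian(z[M>0]))
    near=lambda a,b,r:np.hypot(x-a,y-b)<r
    circ("cap",near(.572,.149,.04)&(z>.222),.23)
    circ("knobtop",near(.543,.292,.03)&(z>.266),.275)
    circ("plate",near(.542,-.158,.075)&(z>.083),.089)
    circ("hub",near(.54,-.158,.03)&(z>.134),.137)
    g=c["pixels"].astype(int).max(2)
    circ("jar",near(.38,.36,.13)&(z>.085),.095)
    circ("bowl",near(.43,.165,.05)&(z>.045),.07)
    pk=near(.542,-.158,.058)&(abs(z-.089)<.006)&(g<75)
    q=P[pk]; a=np.degrees(np.arctan2(q[:,1]+.158,q[:,0]-.542));print("marks",np.c_[q[:,:2].round(3),a.round(0),np.hypot(q[:,0]-.542,q[:,1]+.158).round(3)].tolist()[:40])
E
```

```text
top cap 209 enc (0.5654, 0.1547, 0.0319) fit [0.5662 0.1554] 0.0269 med z 0.22368766324746558
top knobtop 59 enc (0.5436, 0.2936, 0.0129) fit [0.5439 0.2933] 0.0117 med z 0.27444994726019245
top plate 949 enc (0.5361, -0.1544, 0.0645) fit [ 0.5394 -0.1564] 0.0587 med z 0.0892994162541243
top hub 61 enc (0.5376, -0.1548, 0.0181) fit [ 0.5386 -0.1556] 0.0134 med z 0.1382678577273888
top jar 317 enc (0.3479, 0.4105, 0.0339) fit [0.3482 0.4102] 0.032 med z 0.09491216905494348
top bowl 232 enc (0.4385, 0.1632, 0.0374) fit [0.4384 0.163 ] 0.036 med z 0.060163847858129005
marks [[0.554, -0.105, 78.0, 0.054], [0.55, -0.119, 78.0, 0.04], [0.52, -0.119, 120.0, 0.045], [0.516, -0.112, 119.0, 0.053], [0.516, -0.115, 121.0, 0.05], [0.513, -0.109, 121.0, 0.057], [0.489, -0.142, 164.0, 0.055]]
side cap 196 enc (0.5606, 0.1488, 0.0337) fit [0.5614 0.1496] 0.0301 med z 0.2240706125861518
side knobtop 46 enc (0.5428, 0.2888, 0.0178) fit [0.5418 0.2895] 0.0142 med z 0.2745943196188393
side plate 1086 enc (0.5341, -0.1543, 0.0668) fit [ 0.5386 -0.1557] 0.0601 med z 0.09087051367847276
side hub 77 enc (0
[... 158 characters left out ...]
67700923769051
side bowl 247 enc (0.4363, 0.1601, 0.0415) fit [0.4367 0.1606] 0.038 med z 0.06217613719147441
marks [[0.553, -0.106, 78.0, 0.053], [0.556, -0.107, 74.0, 0.053], [0.553, -0.111, 77.0, 0.048], [0.557, -0.111, 72.0, 0.049], [0.551, -0.114, 79.0, 0.045], [0.556, -0.113, 73.0, 0.047], [0.552, -0.118, 76.0, 0.042], [0.499, -0.142, 160.0, 0.046], [0.503, -0.142, 158.0, 0.042], [0.491, -0.139, 159.0, 0.055], [0.492, -0.142, 163.0, 0.053], [0.495, -0.142, 162.0, 0.049], [0.497, -0.146, 165.0, 0.047], [0.499, -0.147, 166.0, 0.044], [0.488, -0.142, 163.0, 0.056], [0.542, -0.215, -90.0, 0.057], [0.538, -0.216, -94.0, 0.058], [0.531, -0.215, -101.0, 0.058], [0.519, -0.211, -113.0, 0.057]]
```

```bash
cat >>h.py <<'E'
def fitc(p):
    from scipy.optimize import least_squares
    f=lambda s:np.hypot(p[:,0]-s[0],p[:,1]-s[1])-s[2]
    return least_squares(f,[*p.mean(0),.05],loss="soft_l1",f_scale=.002).x.round(4)
def plan(target,yaw,n):
    "rows from present pose to xyz, yaw (tool down)"
    from station import get_obs
    from scipy.spatial.transform import Rotation as Ro
    o=get_obs();R0=Ro.from_euler("xyz",o["eef_rot"]);R1=Ro.from_euler("xyz",[np.pi,0,yaw])
    d=np.array(target)-o["ee_pos"];rv=(R0.inv()*R1).as_rotvec()
    print("world d",d.round(4),"tool rotvec units total",(rv/.12).round(2))
    for i in range(n):
        Ri=R0*Ro.from_rotvec(rv*i/n);print(" row",(Ri.inv().apply(d/n)/.03).round(2),(rv/n/.12).round(2))
E
python3 - <<'E'
from h import *
for n in("top","side"):
    c=load(f"pics/{n}0.npz");P=cloud(c);z=P[...,2];x=P[...,0];y=P[...,1];px=c["pixels"].astype(int)
    # cap: bright round at z~.222-.226 near post
    M=((np.hypot(x-.566,y-.150)<.034)&(z>.219)&(y<.176)).astype(np.uint8)
    cn=max(cv2.findContours(M,0,cv2.CHAIN_APPROX_NONE)[0],key=len)[:,0];p=onplane(c,cn,.224)[:,:2]
    print(n,"cap",fitc(p[p[:,1]<.165]),p.min(0),p.max(0))
    # disc edge: outermost disc points per angular bin
    q=P[(abs(z-.130)<.005)&(px.max(2)<110)&(np.hypot(x-.566,y-.15)<.1)][:,:2]
    h=cv2.convexHull(q.astype(np.float32))[:,0];print("disc",fitc(h))
    # duct yaw: bright duct end pts z .03-.08, from bends
    q=P[(np.hypot(x-.539,y+.156)<.16)&(np.hypot(x-.539,y+.156)>.064)&(z>.04)&(z<.083)][:,:2]
    a=q[q[:,1]>-.156].mean(0);b=q[q[:,1]<-.156].mean(0);print("duct",len(q),a,b,np.degrees(np.arctan2(*(a-b)[::-1])))
plan([.543,.292,.32],np.radians(98.7),14)
E
```

```text
top cap [0.5658 0.1554 0.0308] [0.53450235 0.12382005] [0.59707334 0.1741104 ]
disc [0.5647 0.1556 0.0835]
duct 392 [ 0.56028338 -0.07831814] [ 0.51592215 -0.2327665 ] 73.9746819865871
side cap [0.5633 0.1517 0.031 ] [0.53079546 0.11842725] [0.59465304 0.17592513]
disc [0.566  0.1543 0.0861]
duct 483 [ 0.55453469 -0.07949171] [ 0.51251297 -0.23681743] 75.04540032890013
world d [ 0.3975 -0.2382  0.115 ] tool rotvec units total [-0.01  0.    9.59]
 row [-1.06 -0.3  -0.27] [-0.    0.    0.69]
 row [-1.08 -0.21 -0.27] [-0.    0.    0.69]
 row [-1.1  -0.12 -0.27] [-0.    0.    0.69]
 row [-1.1  -0.03 -0.27] [-0.    0.    0.69]
 row [-1.1   0.06 -0.27] [-0.    0.    0.69]
 row [-1.09  0.15 -0.27] [-0.    0.    0.69]
 row [-1.08  0.24 -0.27] [-0.    0.    0.69]
 row [-1.05  0.33 -0.27] [-0.    0.    0.69]
 row [-1.02  0.42 -0.27] [-0.    0.    0.69]
 row [-0.98  0.5  -0.27] [-0.    0.    0.69]
 row [-0.94  0.58 -0.27] [-0.    0.    0.69]
 row [-0.89  0.65 -0.27] [-0.    0.    0.69]
 row [-0.83  0.72 -0.27] [-0.    0.    0.69]
 row [-0.77  0.79 -0.27] [-0.    0.    0.69]
```

Request:
send_rows:
  motion:
    - [[-0.92,-0.27,-0.5],[0,0,0.6],1]
    - [[-0.94,-0.2,-0.5],[0,0,0.6],1]
    - [[-0.95,-0.13,-0.5],[0,0,0.6],1]
    - [[-0.96,-0.06,-0.5],[0,0,0.6],1]
    - [[-0.96,0.01,-0.5],[0,0,0.6],1]
    - [[-0.96,0.08,-0.5],[0,0,0.6],1]
    - [[-0.95,0.15,-0.5],[0,0,0.6],1]
    - [[-0.94,0.22,-0.4],[0,0,0.6],1]
    - [[-0.92,0.29,0],[0,0,0.6],1]
    - [[-0.89,0.36,0],[0,0,0.6],1]
    - [[-0.87,0.42,0],[0,0,0.6],1]
    - [[-0.83,0.48,0],[0,0,0.6],1]

```text
time_s: 1.3
ee_pos: [0.4429, 0.3507, 0.3221]
eef_rot: [-3.141, 0.0, 2.007]
force: [0.7, -0.4, 1.1]
grip_width: 0.0944
grip_force: 0.0
```

```bash
python3 - <<'E'
from h import *
from station import get_obs
o=get_obs();print(o["ee_pos"],o["eef_rot"],o["time_s"])
plan([.543,.2925,.32],np.radians(99),5)
E
```

```text
[0.44286306 0.35070609 0.32214439] [-3.14097908e+00  6.17621395e-05  2.00670066e+00] 1.3
world d [ 0.1001 -0.0582 -0.0021] tool rotvec units total [-0.01  0.    2.32]
 row [-0.63  0.44  0.01] [-0.    0.    0.46]
 row [-0.61  0.48  0.01] [-0.    0.    0.46]
 row [-0.58  0.51  0.01] [-0.    0.    0.46]
 row [-0.55  0.54  0.01] [-0.    0.    0.46]
 row [-0.52  0.57  0.01] [-0.    0.    0.46]
```

Request:
send_rows:
  motion:
    - [[-0.63,0.44,0],[0,0,0.46],1]
    - [[-0.61,0.48,0],[0,0,0.46],1]
    - [[-0.58,0.51,0],[0,0,0.46],1]
    - [[-0.55,0.54,0],[0,0,0.46],1]
    - [[-0.52,0.57,0],[0,0,0.46],1]
    - [[0,0,0],[0,0,0],1]
    - [[0,0,0],[0,0,0],1]

```text
time_s: 2.0
ee_pos: [0.5422, 0.2939, 0.3219]
eef_rot: [-3.141, 0.0, 1.734]
force: [-0.1, 0.2, 0.3]
grip_width: 0.0939
grip_force: 0.0
```

```bash
python3 - <<'E'
from h import *
plan([.543,.2925,.236],np.radians(99),4)
E
```

```text
world d [ 0.0008 -0.0014 -0.0859] tool rotvec units total [-0.01  0.    0.05]
 row [-0.01  0.01  0.72] [-0.    0.    0.01]
 row [-0.01  0.01  0.72] [-0.    0.    0.01]
 row [-0.01  0.01  0.72] [-0.    0.    0.01]
 row [-0.01  0.01  0.72] [-0.    0.    0.01]
```

Descend, then close gently.

Request:
send_rows:
  motion:
    - [[0,0.02,0.72],[0,0,0],1]
    - [[0,0.02,0.72],[0,0,0],1]
    - [[0,0,0.72],[0,0,0],1]
    - [[0,0,0.7],[0,0,0],1]
    - [[0,0,0],[0,0,0],1]
    - [[0,0,0],[0,0,0],-0.6]
    - [[0,0,0],[0,0,0],-0.6]
    - [[0,0,0],[0,0,0],-0.6]
    - [[0,0,0],[0,0,0],-0.6]
    - [[0,0,0],[0,0,0],-0.6]
  squeeze: 15

```text
time_s: 3.0
ee_pos: [0.5436, 0.2941, 0.237]
eef_rot: [3.141, -0.0, 1.734]
force: [-0.3, 0.7, 0.6]
grip_width: 0.0575
grip_force: 0.0
```

Request:
send_rows:
  motion:
    - [[0,0,0],[0,0,0],-0.6]
    - [[0,0,0],[0,0,0],-0.6]
    - [[0,0,0],[0,0,0],-0.6]
    - [[0,0,0],[0,0,0],-0.6]
    - [[0,0,0],[0,0,0],-0.6]
    - [[0,0,0],[0,0,0],-0.6]
  squeeze: 15

```text
time_s: 3.6
ee_pos: [0.5436, 0.2941, 0.2366]
eef_rot: [3.142, -0.0, 1.734]
force: [0.4, 0.3, -0.2]
grip_width: 0.0257
grip_force: 15.0
```

Request:
send_rows:
  motion:
    - [[-0.011,-0.327,0],[0,0,-0.583],-0.6]
    - [[-0.011,-0.327,0],[0,0,-0.583],-0.6]
    - [[-0.011,-0.327,0],[0,0,-0.583],-0.6]
    - [[-0.011,-0.327,0],[0,0,-0.583],-0.6]
    - [[-0.011,-0.327,0],[0,0,-0.583],-0.6]
    - [[-0.011,-0.327,0],[0,0,-0.583],-0.6]
    - [[-0.011,-0.327,0],[0,0,-0.583],-0.6]
    - [[-0.011,-0.327,0],[0,0,-0.583],-0.6]
    - [[-0.011,-0.327,0],[0,0,-0.583],-0.6]
    - [[-0.011,-0.327,0],[0,0,-0.583],-0.6]
    - [[-0.011,-0.327,0],[0,0,-0.583],-0.6]
    - [[-0.011,-0.327,0],[0,0,-0.583],-0.6]
  squeeze: 25

```text
time_s: 4.8
ee_pos: [0.4471, 0.2319, 0.2366]
eef_rot: [3.141, -0.002, 2.577]
force: [-4.3, 6.2, -0.5]
grip_width: 0.0255
grip_force: 25.0
```

Request:
send_rows:
  motion:
    - [[-0.011,-0.327,0],[0,0,-0.583],-0.6]
    - [[-0.011,-0.327,0],[0,0,-0.583],-0.6]
    - [[-0.011,-0.327,0],[0,0,-0.583],-0.6]
    - [[-0.011,-0.327,0],[0,0,-0.583],-0.6]
    - [[-0.011,-0.327,0],[0,0,-0.583],-0.6]
    - [[-0.011,-0.327,0],[0,0,-0.583],-0.6]
    - [[0,-0.28,0],[0,0,-0.5],-0.6]
    - [[0,0,0],[0,0,0],-0.6]
    - [[0,0,0],[0,0,0],-0.6]
  squeeze: 25

```text
time_s: 5.7
ee_pos: [0.425, 0.1687, 0.2366]
eef_rot: [3.141, -0.003, 3.054]
force: [-9.8, 4.0, 1.5]
grip_width: 0.0258
grip_force: 25.0
```

Request:
send_rows:
  motion:
    - [[0.03,-0.1,0],[0,0,-0.2],-0.6]
    - [[0.03,-0.1,0],[0,0,-0.2],-0.6]
    - [[0,0,0],[0,0,0],-0.6]
  squeeze: 25

```text
time_s: 6.0
ee_pos: [0.4253, 0.1673, 0.2365]
eef_rot: [3.13, 0.004, 3.103]
force: [20.3, 49.7, -17.6]
grip_width: 0.028
grip_force: 25.0
```

Request:
send_rows:
  motion:
    - [[-0.03,0.1,0],[0,0,0.2],-0.6]
    - [[-0.03,0.1,0],[0,0,0.2],-0.6]
    - [[0,0,0],[0,0,0],-0.6]
  squeeze: 15

```text
time_s: 6.3
ee_pos: [0.4252, 0.1686, 0.2365]
eef_rot: [-3.141, -0.002, 3.053]
force: [-5.9, 2.2, 0.8]
grip_width: 0.0258
grip_force: 15.0
```

```bash
python3 - <<'E'
from station import *
import cv2,numpy as np
for n in("top","side"):
    c=camera(n); np.savez(f"pics/{n}1.npz",**c)
    im=c["pixels"][...,::-1]
    v=im[150:270,220:340] if n=="top" else im[120:240,220:360]
    cv2.imwrite(f"pics/{n}1.png",cv2.resize(v,None,fx=4.5,fy=4.5,interpolation=cv2.INTER_CUBIC))
o=get_obs();print(o["ee_pos"],o["force"])
E
```

```text
[0.42516577 0.16863665 0.23651428] [-6.47754101  3.24079421  0.03557134]
```

View pics/top1.png

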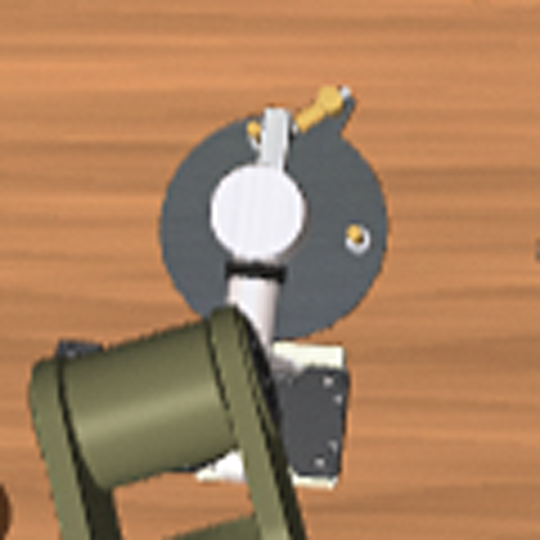

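View pics/side1.png

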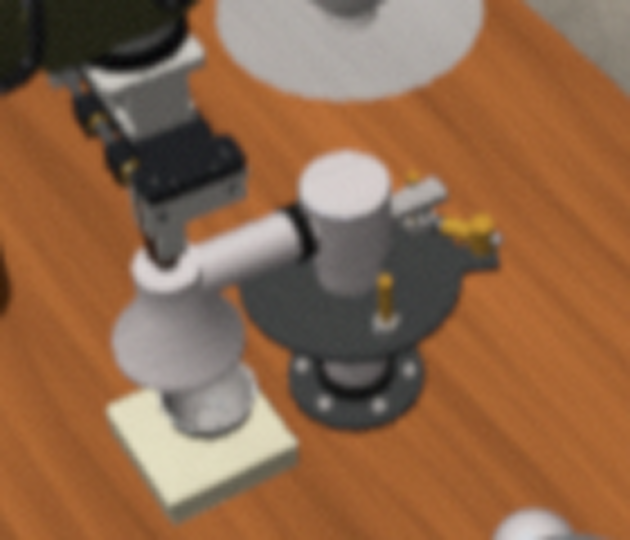

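In the top crop the latch bar (275,130) lies against the far brass pin (255,130), and the hood hangs over the bowl, which is untouched. So the arm is at its stop. I'll release it and rise.

Request:
send_rows:
  motion:
    - [[0,0,0],[0,0,0],-0.2]
    - [[0,0,0],[0,0,0],0.2]
    - [[0,0,0],[0,0,0],0.4]
    - [[0,0,0],[0,0,0],0.4]
    - [[0,0,0],[0,0,0],0.4]
    - [[0,0,0],[0,0,0],0.4]
    - [[0,0,-0.7],[0,0,0],0.4]
    - [[0,0,-0.9],[0,0,0],0.4]
    - [[0,0,-0.9],[0,0,0],0.4]
    - [[0,0,-0.9],[0,0,0],0.4]
    - [[0,0,0],[0,0,0],0.4]

```text
time_s: 7.5
ee_pos: [0.4267, 0.1685, 0.3419]
eef_rot: [3.14, 0.005, 3.053]
force: [-0.2, -0.2, -1.1]
grip_width: 0.0657
grip_force: 0.0
```

```bash
python3 - <<'E'
from h import *
from station import *
for n in("top","side"):
    c=camera(n);np.savez(f"pics/{n}2.npz",**c);c=load(f"pics/{n}2.npz")
    P=cloud(c);z=P[...,2];x=P[...,0];y=P[...,1];px=c["pixels"].astype(int)
    # dark red-brown knob
    k=P[(z>.222)&(z<.282)&(np.hypot(x-.425,y-.165)<.05)&(px[...,0]>px[...,2]*1.3)];print(n,"knob",len(k),k.mean(0) if len(k) else "")
    M=(z>.182)&(z<.21)&(np.hypot(x-.565,y-.154)<.135)&(np.hypot(x-.565,y-.154)>.035)
    for k,s in(("tube",x<.54),("bar",x>.59)):
        q=P[M&s]; print(k,len(q),q.mean(0).round(4), np.degrees(np.arctan2(q[:,1].mean()-.154,q[:,0].mean()-.565)))
E
```

```text
top knob 0 
tube 136 [0.5031 0.1578 0.2046] 176.53276073435202
bar 41 [0.6236 0.1519 0.1843] -2.0219001109756256
side knob 119 [0.42290153 0.16329631 0.26132285]
tube 227 [0.4829 0.1514 0.2007] -178.17383693380236
bar 49 [0.6236 0.1505 0.1842] -3.4360042184779798
```

```bash
python3 - <<'E'
from h import *
plan([.4674,-.1208,.25],np.radians(153.5),12)
E
```

```text
world d [ 0.0414 -0.289  -0.0884] tool rotvec units total [0.   0.   3.12]
 row [-0.19 -0.79  0.25] [0.   0.   0.26]
 row [-0.21 -0.78  0.25] [0.   0.   0.26]
 row [-0.23 -0.78  0.25] [0.   0.   0.26]
 row [-0.26 -0.77  0.25] [0.   0.   0.26]
 row [-0.28 -0.76  0.25] [0.   0.   0.26]
 row [-0.31 -0.75  0.25] [0.   0.   0.26]
 row [-0.33 -0.74  0.25] [0.   0.   0.26]
 row [-0.35 -0.73  0.25] [0.   0.   0.26]
 row [-0.37 -0.72  0.25] [0.   0.   0.26]
 row [-0.4  -0.71  0.25] [0.   0.   0.26]
 row [-0.42 -0.69  0.25] [0.   0.   0.26]
 row [-0.44 -0.68  0.25] [0.   0.   0.26]
```

Request:
send_rows:
  motion:
    - [[-0.19,-0.79,0],[0,0,0.26],0.4]
    - [[-0.21,-0.78,0],[0,0,0.26],0.4]
    - [[-0.23,-0.78,0],[0,0,0.26],0.4]
    - [[-0.26,-0.77,0],[0,0,0.26],0.4]
    - [[-0.28,-0.76,0],[0,0,0.26],0.4]
    - [[-0.31,-0.75,0],[0,0,0.26],0.4]
    - [[-0.33,-0.74,0.5],[0,0,0.26],0.2]
    - [[-0.35,-0.73,0.5],[0,0,0.26],0.2]
    - [[-0.37,-0.72,0.5],[0,0,0.26],0.2]
    - [[-0.4,-0.71,0.5],[0,0,0.26],0.2]
    - [[-0.42,-0.69,0.5],[0,0,0.26],0.2]
    - [[-0.44,-0.68,0.5],[0,0,0.26],0.2]

```text
time_s: 8.8
ee_pos: [0.4669, -0.1215, 0.2467]
eef_rot: [-3.141, -0.002, 2.677]
force: [0.3, 0.4, -0.5]
grip_width: 0.0565
grip_force: 0.0
```

Request:
send_rows:
  motion:
    - [[0,0,0],[0,0,0],0.2]
    - [[0,0,0],[0,0,0],0.2]

```text
time_s: 9.0
ee_pos: [0.467, -0.1205, 0.2478]
eef_rot: [-3.141, -0.002, 2.678]
force: [0.1, 0.8, 0.6]
grip_width: 0.0563
grip_force: 0.0
```

```bash
python3 - <<'E'
from h import *
plan([.4674,-.1208,.108],np.radians(153.5),6)
E
```

```text
world d [ 0.0004 -0.0003 -0.1398] tool rotvec units total [-0.   -0.02 -0.01]
 row [-0.   -0.    0.78] [-0. -0. -0.]
 row [-0.   -0.    0.78] [-0. -0. -0.]
 row [-0.   -0.    0.78] [-0. -0. -0.]
 row [-0.   -0.    0.78] [-0. -0. -0.]
 row [-0.   -0.    0.78] [-0. -0. -0.]
 row [-0.   -0.    0.78] [-0. -0. -0.]
```

Request:
send_rows:
  motion:
    - [[0,0,0.8],[0,0,0],0.2]
    - [[0,0,0.8],[0,0,0],0.2]
    - [[0,0,0.8],[0,0,0],0.2]
    - [[0,0,0.8],[0,0,0],0.2]
    - [[0,0,0.8],[0,0,0],0.2]
    - [[0,0,0.65],[0,0,0],0.2]
    - [[0,0,0],[0,0,0],-0.4]
    - [[0,0,0],[0,0,0],-0.9]
    - [[0,0,0],[0,0,0],-0.9]
    - [[0,0,0],[0,0,0],-0.9]
    - [[0,0,0],[0,0,0],-0.9]
    - [[0,0,0],[0,0,0],-0.9]
  squeeze: 15

```text
time_s: 10.2
ee_pos: [0.4676, -0.1208, 0.1096]
eef_rot: [-3.141, 0.001, 2.679]
force: [-1.3, 0.2, 4.3]
grip_width: 0.0141
grip_force: 15.0
```

Request:
send_rows:
  motion:
    - [[0,0,0],[0,0,0],-0.9]
    - [[0,0,0],[0,0,0],-0.9]
    - [[0,0,0],[0,0,0],-0.9]

```text
time_s: 10.5
ee_pos: [0.4676, -0.1208, 0.1096]
eef_rot: [-3.142, 0.001, 2.678]
force: [-2.3, -1.0, 5.4]
grip_width: 0.0141
grip_force: 15.0
```

Request:
send_rows:
  motion:
    - [[-0.008,0.204,0],[0,0,0.637],-0.9]
    - [[-0.008,0.204,0],[0,0,0.637],-0.9]
    - [[-0.008,0.204,0],[0,0,0.637],-0.9]
    - [[-0.008,0.204,0],[0,0,0.637],-0.9]
    - [[-0.008,0.204,0],[0,0,0.637],-0.9]
    - [[-0.008,0.204,0],[0,0,0.637],-0.9]
    - [[-0.008,0.204,0],[0,0,0.637],-0.9]
    - [[-0.008,0.204,0],[0,0,0.637],-0.9]
    - [[0,0,0],[0,0,0],-0.9]
    - [[0,0,0],[0,0,0],-0.9]
  squeeze: 20

```text
time_s: 11.5
ee_pos: [0.5015, -0.0862, 0.1096]
eef_rot: [3.14, 0.001, 2.07]
force: [2.6, -0.4, 5.4]
grip_width: 0.014
grip_force: 20.0
```

Request:
send_rows:
  motion:
    - [[0,0,0],[0,0,0],-0.5]
    - [[0,0,0],[0,0,0],-0.1]
    - [[0,0,0],[0,0,0],0.1]
    - [[0,0,0],[0,0,0],0.1]
    - [[0,0,0],[0,0,0],0.1]
    - [[0,0,-0.6],[0,0,0],0.1]
    - [[0,0,-0.9],[0,0,0],0.1]
    - [[0,0,-0.9],[0,0,0],0.1]
    - [[0,0,-0.9],[0,0,0],0.1]
    - [[0,0,-0.9],[0,0,0],0.1]
    - [[0.43,-0.79,-0.9],[0,0,0],0.1]
    - [[0.43,-0.79,-0.9],[0,0,0],0.1]

```text
time_s: 12.7
ee_pos: [0.4462, -0.0858, 0.2898]
eef_rot: [-3.141, -0.001, 2.068]
force: [0.9, 0.5, -0.1]
grip_width: 0.0516
grip_force: 0.0
```

Request:
send_rows:
  motion:
    - [[0.43,-0.79,-0.5],[0,0,0],0.1]
    - [[0.43,-0.79,0],[0,0,0],0.1]
    - [[0.43,-0.79,0],[0,0,0],0.1]
    - [[0,0,0],[0,0,0],0.1]
    - [[0,0,0],[0,0,0],0.1]

```text
time_s: 13.2
ee_pos: [0.3662, -0.0858, 0.3045]
eef_rot: [3.141, 0.001, 2.067]
force: [-0.3, 0.5, -0.3]
grip_width: 0.0514
grip_force: 0.0
```

```bash
python3 - <<'E'
from h import *
from station import *
c0=load("pics/top0.npz");P0=cloud(c0)
for n in("top","side"):
    c=camera(n);np.savez(f"pics/{n}3.npz",**c);c=load(f"pics/{n}3.npz")
    im=c["pixels"][...,::-1];im=im[130:290,190:420] if n=="top" else im[120:330,180:420]
    cv2.imwrite(f"pics/{n}3.png",cv2.resize(im,None,fx=3,fy=3,interpolation=cv2.INTER_CUBIC)[:600,:800])
    P=cloud(c);z=P[...,2];x=P[...,0];y=P[...,1];px=c["pixels"].astype(int)
    L=(z>.127)&(z<.139)&(px.max(2)<110)&(np.hypot(x-.539,y+.1565)<.12);q=P[L][:,:2]
    if len(q)>5:
        w,V=np.linalg.eigh(np.cov(q.T));d=V[:,1]*np.sign(V[1,1]);print(n,"lever",len(q),np.degrees(np.arctan2(d[1],d[0])),np.degrees(np.arctan2(*(q.mean(0)-[.539,-.1565])[::-1])))
    pk=(np.hypot(x-.539,y+.1565)<.058)&(abs(z-.089)<.006)&(px.max(2)<75);q=P[pk];print("marks deg",np.sort(np.degrees(np.arctan2(q[:,1]+.1565,q[:,0]-.539))).round(0))
    k=P[(z>.222)&(z<.282)&(np.hypot(x-.425,y-.16)<.05)&(px[...,0]>px[...,2]*1.3)];print("knob",len(k),k.mean(0) if len(k) else "")
    M=(z>.178)&(z<.212)&(np.hypot(x-.565,y-.154)>.035)
    for k,s in(("tube",(x<.53)&(x>.48)&(y<.25)&(y>.05)),("bar",(x>.59)&(x<.66)&(y>.1)&(y<.2))):
        q=P[M&s];
        if len(q): print(k,len(q),q.mean(0).round(4), np.degrees(np.arctan2(q[:,1].mean()-.154,q[:,0].mean()-.565)))
print(get_obs()["ee_pos"])
E
```

```text
top lever 95 118.18119803851657 117.59957246857766
marks deg [ 73.  74.  75. 163. 163. 165. 165. 165. 167.]
knob 60 [0.42452518 0.16756532 0.27210992]
tube 156 [0.5051 0.1598 0.2058] 174.48535000648863
bar 83 [0.623  0.1513 0.1821] -2.6432210488133325
side lever 144 116.36992741603605 119.83899615951924
marks deg [-110.   70.   73.   73.   75.  114.  115.  117.  117.  119.  157.  160.
  162.  164.  167.]
knob 0 
bar 69 [0.6219 0.1498 0.1832] -4.265476990817396
[ 0.36666901 -0.08575112  0.30404752]
```

View pics/top3.png

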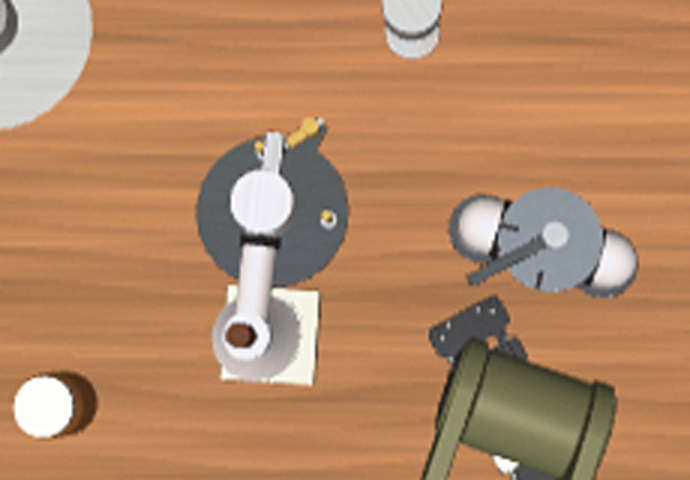

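View pics/side3.png

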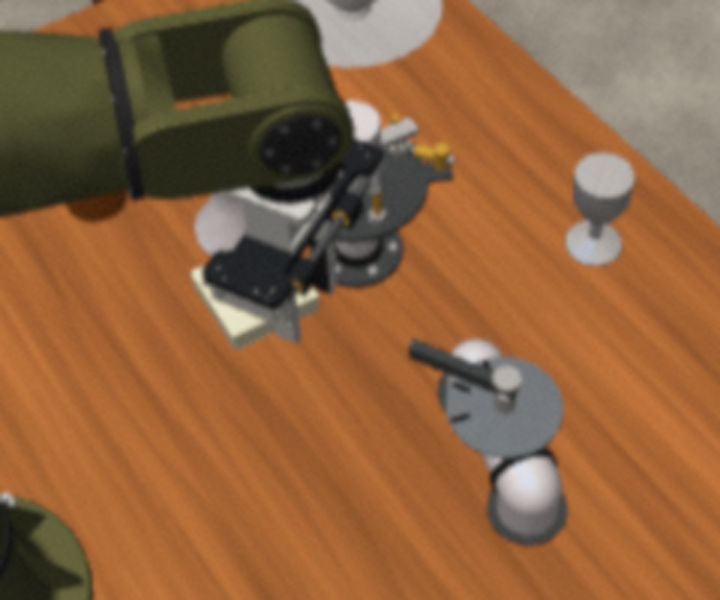

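The lever lies over the middle mark, at about 118° with the outer marks at 74° and 163°. The bar tip (275,140) sits beside the far pin (262,150). I'll check the hood's swing angle more precisely from the bar, tube and pins.

```bash
python3 - <<'E'
from h import *
H=np.array([.5655,.1545])
for n,f in(("top",0),("top",3),("side",0),("side",1),("side",3)):
    c=load(f"pics/{n}{f}.npz");P=cloud(c);z=P[...,2];x=P[...,0]-H[0];y=P[...,1]-H[1];r=np.hypot(x,y);px=c["pixels"].astype(int)
    a=np.degrees(np.arctan2(y,x))
    yel=(px[...,0]-px[...,2]>60)&(px[...,0]>130)&(z>.135)&(z<.215)&(r<.1)
    nl,lab,st,ce=cv2.connectedComponentsWithStats(yel.astype(np.uint8))
    for i in range(1,nl):
        if st[i,4]>2:
            q=P[lab==i];print(n,f,"brass",st[i,4],q.mean(0).round(4),"ztop",q[:,2].max().round(3),"r,a",np.hypot(*(q.mean(0)[:2]-H)).round(3),np.degrees(np.arctan2(*(q.mean(0)[:2]-H)[::-1])).round(1))
    bar=(z>.17)&(z<.2)&(r>.035)&(r<.085)&~yel&(px.max(2)-px.min(2)<40)&(px.max(2)>120)&((y<0)if f==0 else (x>0))
    q=P[bar];d=np.linalg.eigh(np.cov(q[:,:2].T))[1][:,1]
    print(n,f,"bar",len(q),q.mean(0).round(4),"pca",np.degrees(np.arctan2(d[1],d[0])).round(1),"ctr",np.degrees(np.arctan2(*(q.mean(0)[:2]-H)[::-1])).round(1))
    t=(z>.18)&(z<.214)&(r>.04)&(r<.095)&((y>.02)if f==0 else (x<-.02));q=P[t]
    if len(q)>9: d=np.linalg.eigh(np.cov(q[:,:2].T))[1][:,1];print("   tube",len(q),"pca",np.degrees(np.arctan2(d[1],d[0])).round(1),"ctr",np.degrees(np.arctan2(*(q.mean(0)[:2]-H)[::-1])).round(1))
E
```

```text
top 0 brass 41 [0.641  0.1101 0.1577] ztop 0.168 r,a 0.088 -30.5
top 0 brass 9 [0.6281 0.1649 0.1792] ztop 0.188 r,a 0.063 9.4
top 0 brass 9 [0.5548 0.0927 0.1781] ztop 0.188 r,a 0.063 -99.9
top 0 bar 85 [0.573  0.0993 0.1812] pca 101.0 ctr -82.2
   tube 186 pca 95.5 ctr 99.9
top 3 brass 45 [0.6459 0.1237 0.1579] ztop 0.18 r,a 0.086 -21.0
top 3 brass 8 [0.6286 0.1649 0.1819] ztop 0.187 r,a 0.064 9.4
top 3 brass 8 [0.5552 0.0932 0.1767] ztop 0.189 r,a 0.062 -99.5
top 3 bar 77 [0.6227 0.1502 0.1816] pca 175.5 ctr -4.3
   tube 202 pca 176.0 ctr 174.8
side 0 brass 8 [0.6271 0.1653 0.1827] ztop 0.187 r,a 0.063 9.9
side 0 brass 29 [0.6436 0.1107 0.1601] ztop 0.168 r,a 0.09 -29.3
side 0 brass 5 [0.5556 0.0937 0.1845] ztop 0.188 r,a 0.062 -99.2
side 0 bar 62 [0.5722 0.0989 0.1834] pca 99.4 ctr -83.1
   tube 140 pca 89.0 ctr 106.4
side 1 brass 6 [0.6287 0.166  0.1835] ztop 0.186 r,a 0.064 10.3
side 1 brass 3 [0.6407 0.1388 0.1777] ztop 0.183 r,a 0.077 -11.8
side 1 brass 32 [0.6448 0.1231 0.1591] ztop 0.168 r,a 0.085 -21.6
side 1 brass 5 [0.5548 0.0924 0.1862] ztop 0.189 r,a 0.063 -99.8
side 1 bar 53 [0.6221 0.15   0.1833] pca 175.1 ctr -4.5
   tube 182 pca 170.0 ctr -178.4
side 3 brass 6 [0.6271 0.1636 0.1864] ztop 0.189 r,a 0.062 8.4
side 3 brass 3 [0.6415 0.1398 0.1764] ztop 0.18 r,a 0.077 -11.0
side 3 brass 33 [0.6455 0.1232 0.1586] ztop 0.167 r,a 0.086 -21.4
side 3 bar 54 [0.6223 0.1498 0.1832] pca -178.7 ctr -4.8
```

The pins stand at −99.6° and +9.4°. With an 80.2° stroke the seated bar should lie at about −5°, and I measure −4.5°, so the arm is seated. Handing in.

```bash
python3 -c "
from station import *
print(hand_in())"
```

```text
the job is handed in; nothing more can be done
None
```

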